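# Crank up the hinge pin and hold the spread circlip at its groove

### The arm

A 7-joint arm with a two-finger parallel gripper is mounted at the origin on the work surface. World frame = base frame: x ahead of the robot, y to its left, z up, the work surface at z = 0. Lengths are in mm, angles in rad, forces in N, time in s.
With the tool pointing down it reaches from about 400 to 875 mm from the base axis. Payload 19.3 kg.
Tool frame: the origin (TCP) lies at the very end of the fingers, on their centre line; the grasp point (between the pads) lies 19 mm behind it (grip_point_offset is the z of the grasp point in the tool frame, in mm); z points along the fingers, x is the direction in which the jaws open and shut, and the axes are right-handed (so a half turn about z gives the same grasp; the last joint's range is limited). The gripper opens to 85 mm and grips with 20 to 120 N. Pads are 22 mm wide; open, the fingers measure 114 mm over their backs; the gripper's body (76 mm by 85 mm) begins 54 mm behind the grasp point. The pads swing forward as they close: fully open they stand 13 mm farther back than shut.
Start: joints at [-1.409, 0.521, -0.036, 1.599, 0.021, 1.021, -0.113], TCP at [143.601, 608.271, 231.291] pointing down, gripper open.
Joint ranges: [-2.91, 2.91], [-0.3, 2.13], [-1.5, 1.42], [0.17, 2.43], [-1.26, 4.41], [0.16, 1.93], [-2.52, 2.52]. Speed limits (rad/s): [1.89, 1.89, 2.39, 2.39, 3.01, 3.01, 3.01].

### API

Orientations are given as a 3x3 rotation matrix whose columns are the frame's x, y, z axes.
In Python, from workcell import movep, movel, goto_joints, open_gripper, clamp, wait, inverse_kinematics, read_state, camera, PlanningError, finish_job, grip_point_offset gives the robot as it stands. Calls block until the motion is done:
- movep(position, orientation): joint-space move of the TCP to a pose.
- movel(position, frame=None, max_speed=150, guard=None): straight line of the TCP; frame=None keeps the orientation; max_speed is the mean speed in mm/s. With guard (N) it stops when the force on the tool has changed by that much, and returns True; else False.
- goto_joints(angles): joint-space move.
- open_gripper() and clamp(): open the fingers fully, or close them until they stop; the grip force is fixed at half the most.
- wait(seconds).
- inverse_kinematics(position, orientation): joint angles nearest the present ones, or None.
- read_state(): the state.
- camera(name): name is "side" or "top" or "wrist"; returns a dict with "image" (420x560x3 uint8, blue, green, red), "range_z" (420x560 float32, mm along the optical axis (not along the pixel's ray), 0 where there is no reading), "fx", "fy", "cx", "cy" (pixels), "cam_to_world" (4x4, takes a point from camera to world coordinates). Camera axes: x right, y up, looking along -z (the intrinsics and any distortion apply to the point x, -y, -z); pixel columns grow to the right and rows downward; lengths in mm; the calibration is good to about 2 mm. A picture is of the moment at which its call begins.
A pose or a line that the arm cannot do raises PlanningError and nothing moves.
- finish_job(): hands the job in, once; it reports no verdict.
The state is a dict: "time": time; "qpos": joint angles; "qvel": joint speeds; "joint_efforts": joint torques, N m; "eef_pos": TCP position; "tool_rot": TCP orientation; "ft_force": force on the tool from outside, world axes, zero at the start; "torque": the same for the moment, N m; "finger_gap": finger opening in mm.
Only numpy, scipy, OpenCV 4.12 (cv2) and the standard library are available. Lean on these libraries where they do the work, as an engineer would, in place of code of your own. Each camera call takes 0.05 s, during which the arm holds its last target.

### The job

Wind the jig's hand crank clockwise, about two turns, to its stop, so that the hinge pin rises and its groove shows above the washer. Then take the circlip pliers from their wooden rest by the handles, squeeze the handles fully to spread the clip on the tips, and slide the spread clip from above over the pin down to the groove, just over the washer. Finish while holding: keep the handles squeezed and the spread clip level around the pin at the groove, not leaning on the jig, and never let go; leave the bottle, the tin of brushes and the mug alone.

Things in the scene. Friction and masses are not known exactly. Their poses are not given: they have to be found in the camera images.
- crank (a joint): Hand crank on the green gearbox of the jig, turning about a vertical axis; value in rad, growing clockwise seen from above, from its start (0 to 0.8) to a hard stop at 13.2; light friction (about 2.5 N at the knob), stays where left. Each rad raises the pin by 1 mm.
- crank_axis (a point): Point on the crank's vertical axis at the height of the knob's middle. This point's y axis points from the pin towards the crank. The gearbox top is 64 mm, the crank arm's top 79 mm above the bench.
- knob_mid (a point): Middle of the crank's upright black knob, a cylinder 20 to 22 mm thick and 40 mm tall that spins freely on its spindle, 45 mm from the crank axis; this point is 102.5 mm above the bench and 18 mm below the knob's top.
- pin_groove (a point): Centre of the groove on the axis of the upright steel hinge pin (28 mm thick; groove 5 mm high, 24 mm thick). z up. It rises with the crank: 13.2 mm in all; with the crank at its stop this point is 67.5 mm above the bench, and the groove's lower edge is level with the top of the washer (65 mm above the bench).
- pin_tip (a point): Centre of the pin's flat top, 16.5 mm above pin_groove; the top 6 mm taper from 28 to 18 mm across.
- pliers_grip (a point): Grasp point of the pliers, midway between the two black handles and half-way up them, on the pliers' centre line. x points along the pliers to the clip, z up, y across the handles. The handles are 16 mm tall, 9 mm thick and reach from 25 mm behind to 40 mm ahead of it; at this point they measure about 58 mm over their outer faces when open and 36 mm (parallel) when fully squeezed. On the rest it is 53 mm above the bench.
- squeeze (a joint): How far the handles are squeezed: 0 open (clip relaxed, too small for the pin), 0.2 rad against the stop (clip fully spread). A spring opens them: about 5 N on each handle at the start, 9 N at the stop. A grip of 40 N or more is fine.
- clip_eye (a point): Centre of the opening that the clip has when spread, a fixed point of the pliers, half-way up its 3 mm thickness: the pin's axis belongs here. z up. It lies 117.5 mm ahead (along x) of pliers_grip and 38 mm below it. The clip is a dark C-shaped ring (5 mm wide steel, gap towards the handles) carried on the downward tips; its opening is 26 mm across relaxed, 34 mm fully spread.
- rest: Fixed wooden rest that carries the pliers 45 mm above the bench, foot 135 x 120 mm and 10 mm high; origin below pliers_grip, x along the pliers; a crossbar carries the pliers' rear foot 42 mm behind it, a post the pivot 55 mm ahead.
- jig: The fixed jig with the crank and the pin, on a steel plate 130 x 270 mm, 12 mm thick; origin at the centre of its underside, pin at y = -80 mm, crank axis at y = +80 mm in its own frame. A 44 mm washer (top 65 mm above the bench) lies round the pin on an aluminium knuckle 58 mm wide, from which a 30 mm wide bar runs towards +x, its top 56 mm above the bench.
- pliers: The loose pliers with the clip on their tips; origin on the pivot axis at the handles' underside, axes as pliers_grip, which lies 55 mm behind it. About 0.26 kg, balanced within 20 mm of pliers_grip. The pivot boss is 22 mm wide; a thin spine with a 50 mm wide foot at its end runs back between the handles.
- bottle: Bystander: clear bottle, 62 mm wide, 190 mm tall, origin at its underside.
- brush_tin: Bystander: open tin, 72 mm wide, 100 mm tall, brushes up to about 190 mm, origin at its underside.
- mug: Bystander: white mug, 76 mm wide, 85 mm tall, handle at its +y, origin at its underside.
Mind the look-alikes: they are no part of the job. What is shaped like the pliers but pink or turquoise is not meant.

How it is judged:
By the outcome, as a careful person would: the job done as asked, in the order asked, and still so for the second after the job is handed in, while the arm keeps its last pose, push and grip.
It also fails if it takes over 61 s, if anything falls off the work surface, if the arm or the gripper's body presses on something with over 40 N, if the wrist force passes 120 N, or if a joint passes its speed limit or range.

## Working session

There is one attempt and no reset: what is moved stays moved. The work goes in short steps, each a Python script; the robot and the scene stay as the last script left them, time stands still between calls to the robot, and variables do not carry over. Pictures are saved under pics/ and viewed, and the job is handed in when it is done.

```bash
ls; mkdir -p pics
python3 - <<'E'
from workcell import *
import cv2,numpy as np,pickle
for n in ["side","top","wrist"]:
    c=camera(n); cv2.imwrite(f"pics/{n}0.png",c["image"]); pickle.dump(c,open(f"pics/{n}0.pkl","wb"))
    print(n,c["fx"],c["fy"],c["cx"],c["cy"],[k for k in c]); print(np.round(c["cam_to_world"],3))
s=read_state();print(s["time"],s["ft_force"],s["finger_gap"],grip_point_offset,np.round(s["tool_rot"],3))
E
```

```text
pics
side 443.07629067247194 443.07629067247194 271.9601706366606 207.85337272615848 ['image', 'range_z', 'fx', 'fy', 'cx', 'cy', 'cam_to_world']
[[ 9.43000e-01  2.39000e-01 -2.31000e-01  2.40393e+02]
 [-3.32000e-01  7.07000e-01 -6.24000e-01 -5.39313e+02]
 [ 1.40000e-02  6.65000e-01  7.46000e-01  7.67119e+02]
 [ 0.00000e+00  0.00000e+00  0.00000e+00  1.00000e+00]]
top 433.5611315467772 433.5611315467772 284.8216307367512 208.69717381740801 ['image', 'range_z', 'fx', 'fy', 'cx', 'cy', 'cam_to_world']
[[ 6.000000e-03  9.950000e-01 -9.800000e-02  3.533380e+02]
 [-1.000000e+00  7.000000e-03  7.000000e-03  3.515900e+01]
 [ 7.000000e-03  9.800000e-02  9.950000e-01  1.100075e+03]
 [ 0.000000e+00  0.000000e+00  0.000000e+00  1.000000e+00]]
wrist 306.5776092649714 306.5776092649714 278.48446665793426 209.64651676673597 ['image', 'range_z', 'fx', 'fy', 'cx', 'cy', 'cam_to_world']
[[ 2.31000e-01 -9.31000e-01 -2.82000e-01  7.26440e+01]
 [ 9.73000e-01  2.21000e-01  6.80000e-02  6.24933e+02]
 [-1.00000e-03 -2.90000e-01  9.57000e-01  3.71875e+02]
 [ 0.00000e+00  0.00000e+00  0.00000e+00  1.00000e+00]]
0.15 [0.202023   0.21297846 0.17214238] 85.14136625639247 -18.700000000000003 [[ 0.23   0.973 -0.   ]
 [ 0.973 -0.23  -0.001]
 [-0.001  0.    -1.   ]]
```

View pics/side0.png

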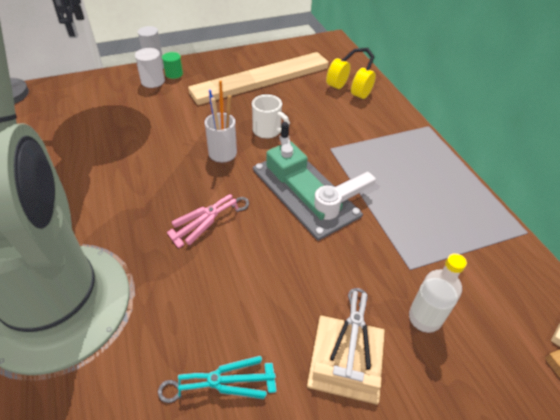

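View pics/top0.png

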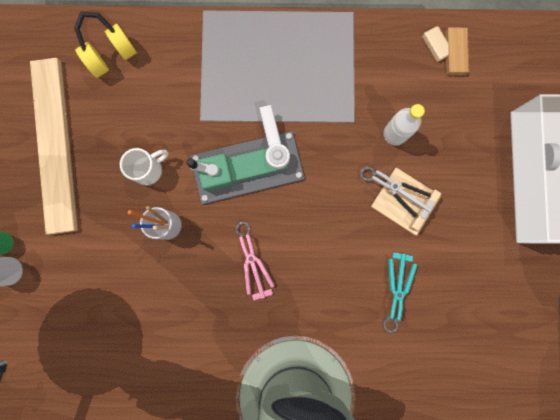

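View pics/wrist0.png

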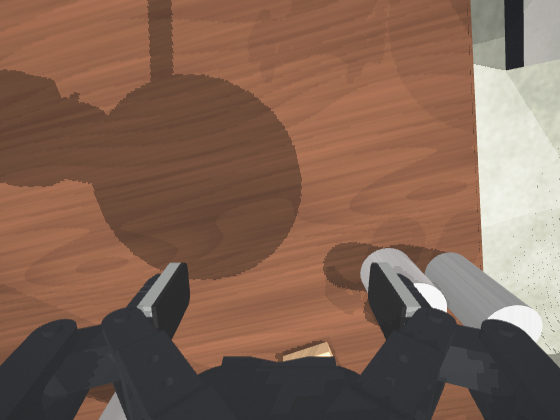

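Candidates for the pliers in the top picture: black-handled on the wooden rest (400,193), pink ones (255,262), turquoise ones (400,290). I choose the black-handled pair on the rest. The crank knob is at (192,162), its hub at (213,170) and the pin/washer at (278,155). Next come close crops and the 3D points.

```bash
cat > h.py <<'E'
import numpy as np,cv2
def cloud(c):
    z=c["range_z"];v,u=np.mgrid[0:420,0:560]
    P=np.stack([(u-c["cx"])/c["fx"]*z,-(v-c["cy"])/c["fy"]*z,-z,np.ones_like(z)],-1)
    W=(P@c["cam_to_world"].T)[...,:3]; W[z==0]=np.nan
    return W
def proj(c,p):
    q=np.linalg.inv(c["cam_to_world"])@np.append(p,1)
    return c["cx"]+c["fx"]*q[0]/-q[2], c["cy"]-c["fy"]*q[1]/-q[2]
def ray_at_z(c,u,v,z):
    M=c["cam_to_world"];d=M[:3,:3]@np.array([(u-c["cx"])/c["fx"],-(v-c["cy"])/c["fy"],-1]);o=M[:3,3]
    return o+d*(z-o[2])/d[2]
E
python3 - <<'E'
from h import *
import pickle
t=pickle.load(open("pics/top0.pkl","rb"));s=pickle.load(open("pics/side0.pkl","rb"))
W=cloud(t)
def crop(c,u0,u1,v0,v1,k,n): cv2.imwrite(n,cv2.resize(c["image"][v0:v1,u0:u1],None,fx=k,fy=k,interpolation=cv2.INTER_CUBIC))
crop(t,355,450,160,240,8,"pics/tpl.png");crop(t,110,320,95,245,3.8,"pics/tjig.png")
crop(s,300,400,280,400,5,"pics/spl.png");crop(s,190,390,80,245,3.6,"pics/sjig.png")
for n,(u,v) in dict(knob=(192,162),hub=(213,170),pin=(278,155),clip=(368,173),mug=(142,167),tin=(160,222),bottle=(402,127),boss=(395,187)).items(): print(n,W[v,u].round(1))
Ws=cloud(s)
for n,(u,v) in dict(knob=(285,128),hub=(288,151),pin=(328,196),clip=(357,294),boss=(357,318)).items(): print('s',n,Ws[v,u].round(1))
E
```

```text
knob [555.4 241.5 122.2]
hub [545.6 200.3  77.6]
pin [584.7  45.5  71. ]
clip [ 555.8 -186.2   -2. ]
mug [565.7 393.5   4.8]
tin [423.  333.4  38. ]
bottle [ 639.9 -240.   127.2]
boss [ 510.  -238.1   63.2]
s knob [555.7 236.8 112.3]
s hub [548.2 193.1  79. ]
s pin [582.6  38.1  69.1]
s clip [ 5.615e+02 -1.674e+02 -3.000e-01]
s boss [ 512.8 -241.8   64.3]
```

View pics/tpl.png

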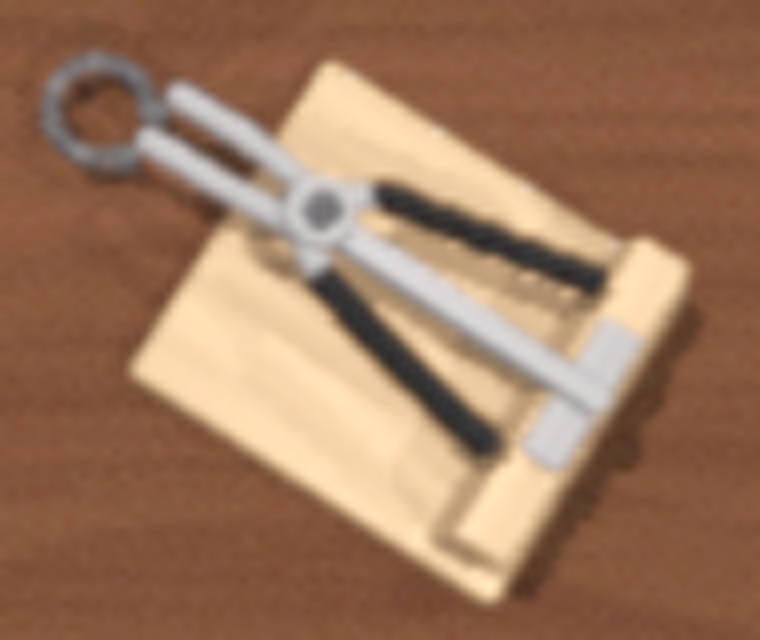

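View pics/tjig.png

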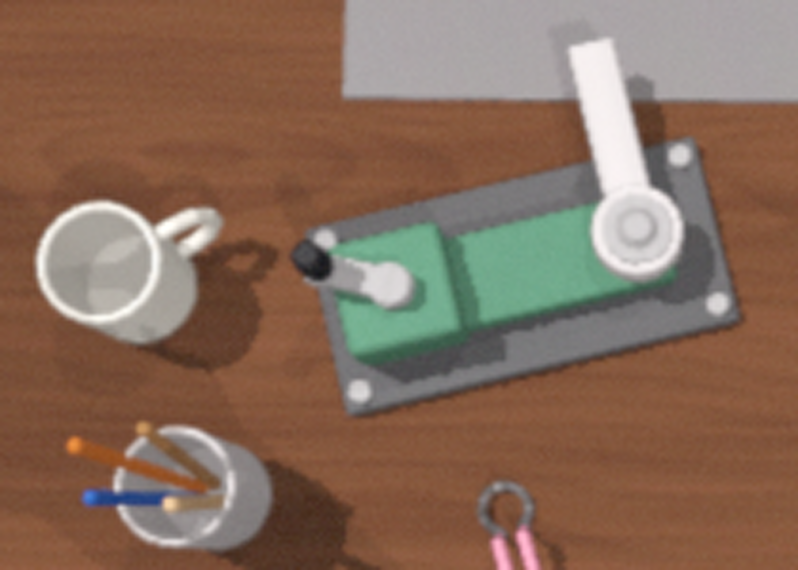

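View pics/sjig.png

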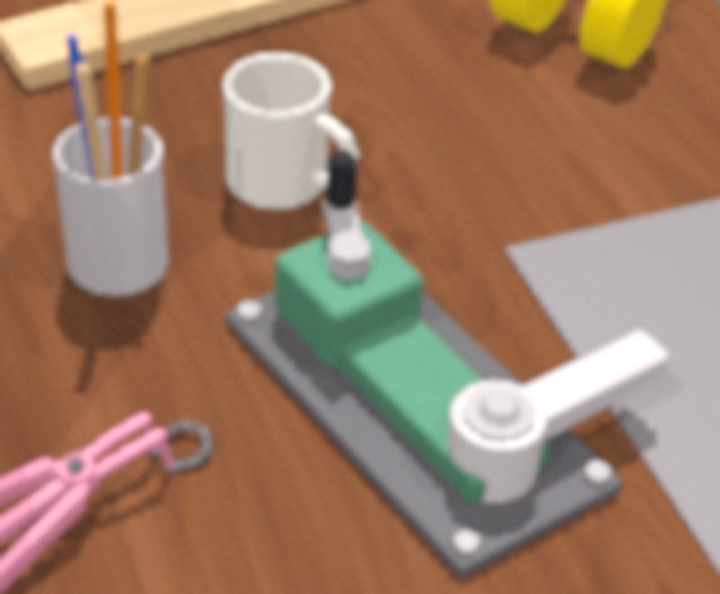

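View pics/spl.png

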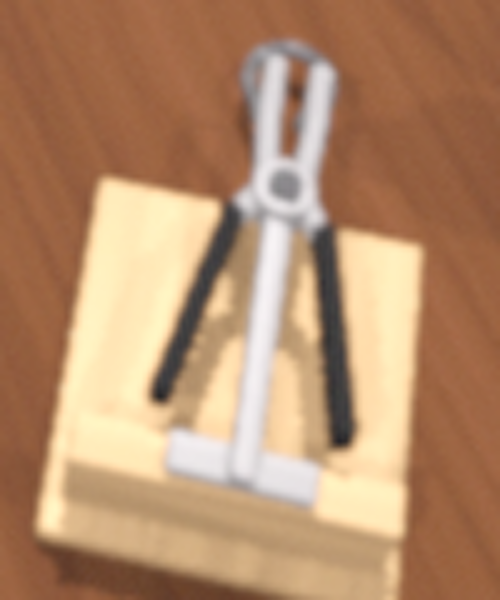

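The top crop shows the black-handled pliers on the rest, with the clip at about (367,174), the pivot at (395,186) and the foot at (430,209). The knob is at (193,162) and the pin at (278,155). All of these heights fit the description. I'll turn them into poses.

Run:
```python
from h import *
import pickle
t=pickle.load(open("pics/top0.pkl","rb"));s=pickle.load(open("pics/side0.pkl","rb"))
W=cloud(t);Ws=cloud(s)
def r(n,c,u,v,z): 
    p=ray_at_z(c,u,v,z);print(n,p.round(1));return p[:2]
pin=r('pin',t,277.6,155,71);hub=r('hub',t,212.6,169.7,80);kn=r('knob',t,193.4,162.6,120.5)
print('pin-hub',np.linalg.norm(pin-hub),'knob-hub',np.linalg.norm(kn-hub))
sp=r('s pin',s,190+500/3.6,80+403/3.6,71);sh=r('s hub',s,190+349/3.6,80+243/3.6,80);sk=r('s knob',s,190+342/3.6,80+160/3.6,118)
print(np.linalg.norm(sp-sh),np.linalg.norm(sk-sh))
b=r('boss',t,395.25,186.25,63);f=r('foot',t,355+570/8,160+393/8,60);
cl=r('clip',t,355+102/8,160+113/8,16.5)
d=b-f;d/=np.linalg.norm(d);print('dir',d,np.degrees(np.arctan2(d[1],d[0])),'grip',b-55*d,'clip pred',b+62.5*d)
r('s boss',s,300+285/5,280+185/5,63)
# cloud of pliers with z 55-70
m=(Ws[...,2]>47)&(Ws[...,1]<-150)&(Ws[...,1]>-360)&(Ws[...,0]<600)&(Ws[...,2]<80);print(m.sum(),np.nanmedian(Ws[m],0))
for nm,A in(('t',W),('s',Ws)):
  for lab,lo,hi,x0,x1,y0,y1 in(('knob',90,130,480,640,140,270),('gear',60,68,480,640,120,270),('washer',62,68,520,640,0,90),('tin',60,250,350,520,250,420),('mug',40,120,500,640,300,450),('bottle',60,200,560,750,-320,-170)):
    q=A[(A[...,2]>lo)&(A[...,2]<hi)&(A[...,0]>x0)&(A[...,0]<x1)&(A[...,1]>y0)&(A[...,1]<y1)]
    if len(q): print(nm,lab,len(q),q.min(0).round(),q.max(0).round(),np.median(q,0).round(1))
```

```text
pin [584.7  46.4  71. ]
hub [545.9 200.9  80. ]
knob [554.4 238.6 120.5]
pin-hub 159.26798325574947 knob-hub 38.665359054435534
s pin [588.5  47.1  71. ]
s hub [549.8 204.6  80. ]
s knob [557.6 242.6 118. ]
162.20072643622382 38.79806242378628
boss [ 511.8 -238.8   63. ]
foot [ 457.  -313.6   60. ]
clip [ 549.5 -181.8   16.5]
dir [0.59118075 0.8065391 ] 53.759157592000115 grip [ 479.31456152 -283.17982063] clip pred [ 548.77829925 -188.41147602]
s boss [ 514.2 -239.6   63. ]
1445 [ 491.99233674 -277.46204373   57.29534281]
t knob 87 [546. 236.  91.] [566. 256. 124.] [554.8 244.2 117.7]
t gear 649 [507. 161.  60.] [591. 244.  68.] [540.7 196.2  63.6]
t washer 248 [559.  21.  62.] [614.  75.  68.] [586.6  48.1  64.5]
t tin 659 [382. 291.  60.] [454. 363. 195.] [421.4 334.2  99.3]
t mug 621 [520. 321.  40.] [599. 421.  90.] [564.8 378.5  70.1]
t bottle 843 [ 628. -286.   60.] [ 688. -224.  193.] [ 648.9 -245.4  128.6]
s knob 117 [547. 235.  90.] [567. 256. 122.] [554.7 241.4 109.9]
s gear 503 [504. 159.  60.] [590. 243.  68.] [539.8 192.1  63.9]
s washer 254 [559.  21.  62.] [614.  75.  68.] [584.8  43.7  64.5]
s tin 1091 [382. 289.  60.] [453. 364. 195.] [421.3 322.7  95.2]
s mug 807 [520. 322.  40.] [600. 421.  89.] [559.5 368.   67.5]
s bottle 1944 [ 627. -287.   60.] [ 684. -228.  192.] [ 646.8 -265.5  125.2]
```

```bash
cat >> h.py <<'E'
def R(yaw):  # tool x at yaw, pointing down
    x=np.array([np.cos(yaw),np.sin(yaw),0]);z=np.array([0,0,-1.]);return np.stack([x,np.cross(z,x),z],1)
AX=np.array([547.8,202.4]);KN=np.array([556.3,245.6])
E
python3 - <<'E'
from h import *
from workcell import *
for yaw in(0,180,20,200,160,-20,90,-90):
    print(yaw,end=' ')
    for a in range(0,360,60):
        p=[*(AX+45*np.array([np.cos(np.radians(a)),np.sin(np.radians(a))])),87]
        q=inverse_kinematics(p,R(np.radians(yaw)));print(None if q is None else np.round(q,2)[[0,4,6]],end=' ')
    print()
for yaw in (144,-36): print(inverse_kinematics([479,-283,34],R(np.radians(yaw))),inverse_kinematics([517,-47,87],R(np.radians(yaw))))
E
```

```text
0 [-0.67 -0.37 -0.11] [-0.71 -0.32 -0.22] [-0.76 -0.32 -0.24] [-0.74 -0.35 -0.16] [-0.68 -0.39 -0.05] [-0.65 -0.4  -0.02] 
180 [-0.19  0.33  2.45] [-0.25  0.33  2.37] [-0.28  0.33  2.32] [-0.24  0.32  2.36] [-0.17  0.31  2.45] [-0.14  0.31  2.49] 
20 [-0.63 -0.3   0.18] [-0.67 -0.26  0.07] [-0.71 -0.25  0.04] [-0.7  -0.28  0.12] [-0.63 -0.32  0.23] [-0.61 -0.33  0.26] 
200 [-1.07 -1.17 -2.28] [-1.15 -1.17 -2.34] [-1.22 -1.17 -2.32] [-1.21 -1.18 -2.22] [-1.12 -1.18 -2.15] [-1.06 -1.17 -2.19] 
160 [-0.24  0.25  2.16] [-0.31  0.26  2.08] [-0.33  0.26  2.03] [-0.3   0.25  2.07] [-0.23  0.23  2.17] [-0.2   0.24  2.21] 
-20 [-0.71 -0.44 -0.4 ] [-0.76 -0.39 -0.51] [-0.8  -0.39 -0.53] [-0.79 -0.42 -0.45] [-0.73 -0.46 -0.34] [-0.7  -0.47 -0.31] 
90 [-0.46 -0.05  1.19] [-0.51 -0.01  1.09] [-0.54 -0.01  1.05] [-0.52 -0.04  1.12] [-0.45 -0.05  1.21] [-0.42 -0.06  1.24] 
-90 [-0.81 -0.61 -1.48] [-0.88 -0.59 -1.56] [-0.92 -0.57 -1.59] [-0.88 -0.56 -1.55] [-0.8  -0.57 -1.46] [-0.78 -0.6  -1.42] 
[-0.19844202  1.02758251  1.00447771  1.94481586 -1.16153451  0.90664038
 -2.32814537] [ 0.03047627  0.56787493 -0.07247792  1.99020579  0.07049981  0.58584855
  2.423844  ]
[ 0.10759492  0.76672404  0.45994694  1.93060252 -0.59483822  0.58185804
  0.33644322] [-0.35239041  0.62387457  0.45489966  2.00987886 -0.46505659  0.60934313
 -0.21246974]
```

Run:
```python
from h import *
from workcell import *
movep([*KN,190],R(0))
c=camera("wrist");cv2.imwrite("pics/w1.png",c["image"])
W=cloud(c)
for lab,lo,hi,x0,x1,y0,y1 in(('knob',95,130,500,620,180,290),('gear',60,68,480,640,120,270)):
    q=W[(W[...,2]>lo)&(W[...,2]<hi)&(W[...,0]>x0)&(W[...,0]<x1)&(W[...,1]>y0)&(W[...,1]<y1)]
    if len(q): print(lab,len(q),q.min(0).round(1),q.max(0).round(1),np.median(q,0).round(1))
s=read_state();print(s["time"],s["eef_pos"],s["ft_force"])
```

```text
knob 706 [547.5 237.7  95.1] [567.5 257.5 120.6] [557.8 250.8 117.4]
gear 3606 [505.8 161.3  60. ] [590.5 246.1  67.9] [539.6 201.4  62.3]
2.1833 [555.79131193 246.84048396 189.95974012] [-0.34575386  0.13246536 -0.61037036]
```

View pics/w1.png

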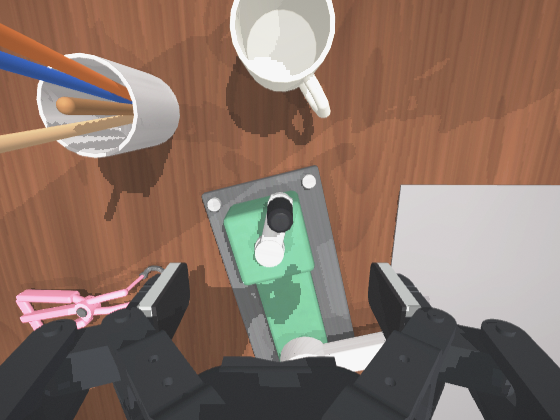

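The wrist picture shows the knob at (280,215), with the jaws either side of it in x. The tin (120,105) and the mug (285,40) are clear. Descending and clamping.

Run:
```python
from h import *
from workcell import *
movel([557,246.5,87],max_speed=120,guard=15)
s=read_state();print(s["time"],s["eef_pos"].round(1) if hasattr(s["eef_pos"],'round') else s["eef_pos"],s["ft_force"])
clamp()
s=read_state();print(s["time"],s["eef_pos"],s["ft_force"],s["finger_gap"])
c=camera("side");cv2.imwrite("pics/s2.png",cv2.resize(c["image"][60:260,170:420],None,fx=3,fy=3))
c=camera("wrist");cv2.imwrite("pics/w2.png",c["image"])
```

```text
3.1917 [557.4 246.6  87.7] [-0.18542736 -0.3548206  -0.21326131]
3.8083 [557.08794885 246.50845596  87.31623939] [-1.95600804 -0.29094985  6.21098181] 19.068423440083407
```

View pics/s2.png

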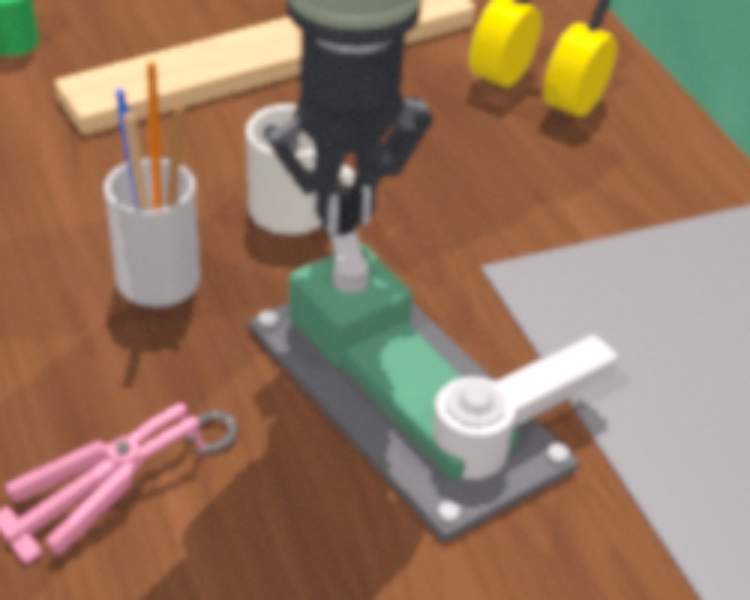

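View pics/w2.png

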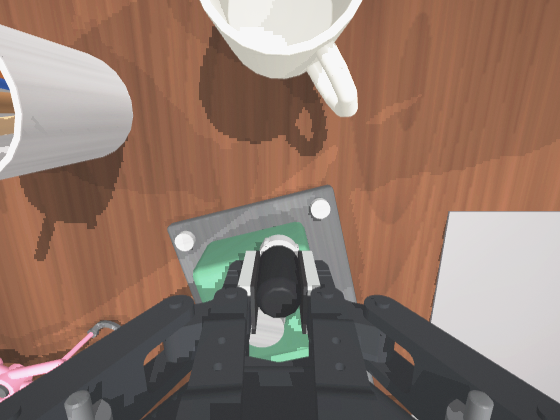

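The knob is clamped between the pads (gap 19 mm) and the mug handle is clear. I'll start winding and log the forces.

Run:
```python
from h import *
from workcell import *
a0=np.arctan2(43.6,8.9);u=np.array([np.cos(a0),np.sin(a0)])
C=np.array([557,246.5])-45*u;print(C,a0)
for k in range(1,7):
    a=a0-k*np.radians(15)
    h=movel([*(C+45*np.array([np.cos(a),np.sin(a)])),87],max_speed=100)
    s=read_state();f=np.array(s["ft_force"]);n=np.array([np.cos(a),np.sin(a)]);t=np.array([np.sin(a),-np.cos(a)])
    print(h,round(s["time"],2),np.round(s["eef_pos"],1),"rad",round(f[:2]@n,1),"tan",round(f[:2]@t,1),"z",round(f[2],1))
```

```text
[547.9998182  202.40922174] 1.369434282678397
False 4.17 [568.7 242.2  87.3] rad -3.3 tan 1.8 z 6.9
False 4.44 [578.1 235.5  87.3] rad -3.2 tan 1.4 z 7.0
False 4.71 [585.5 226.5  87.2] rad -3.9 tan 2.7 z 9.5
False 4.97 [590.3 216.   87.2] rad -4.9 tan 1.8 z 9.9
False 5.24 [592.3 204.7  87.2] rad -4.3 tan 2.8 z 9.4
False 5.51 [591.4 193.2  87.2] rad -3.5 tan 1.5 z 8.5
```

Run:
```python
from h import *
from workcell import *
a0=1.369434282678397;C=np.array([548,202.41])
for k in range(7,56):
    a=a0-k*np.radians(15)
    g=dict(guard=12) if k>=46 else {}
    h=movel([*(C+45*np.array([np.cos(a),np.sin(a)])),87],max_speed=100,**g)
    s=read_state();f=np.array(s["ft_force"]);n=np.array([np.cos(a),np.sin(a)]);t=np.array([np.sin(a),-np.cos(a)])
    ft=f[:2]@t
    if k%6==0 or k>45 or h: 
        p=np.array(s["eef_pos"])[:2]-C
        print(k,h,round(s["time"],2),"turned",round(np.radians(15)*k,2),"ang",round((a0-np.arctan2(p[1],p[0]))%(2*np.pi),3),"rad",round(f[:2]@n,1),"tan",round(ft,1),"z",round(f[2],1))
    if h or abs(ft)>15 or abs(f[:2]@n)>25: break
```

```text
12 False 7.11 turned 3.14 ang 3.158 rad 1.4 tan 1.8 z 9.4
18 False 8.71 turned 4.71 ang 4.736 rad 3.3 tan 2.9 z 10.2
24 False 10.31 turned 6.28 ang 0.012 rad -0.2 tan 2.2 z 8.5
30 False 11.91 turned 7.85 ang 1.583 rad -2.4 tan 1.3 z 11.0
36 False 13.51 turned 9.42 ang 3.161 rad 1.1 tan 2.4 z 10.8
42 False 15.11 turned 11.0 ang 4.734 rad 2.9 tan 1.5 z 11.5
46 False 16.18 turned 12.04 ang 5.769 rad 0.8 tan 2.3 z 9.4
47 False 16.44 turned 12.3 ang 6.029 rad -0.3 tan 2.0 z 8.9
48 False 16.71 turned 12.57 ang 0.008 rad -0.5 tan 1.7 z 8.8
49 True 16.92 turned 12.83 ang 0.177 rad -3.4 tan -14.5 z 20.6
```

The stop was felt at about 12.74 rad turned, which fits a start of about 0.45. Releasing, going up, and checking the pin.

Run:
```python
from h import *
from workcell import *
open_gripper()
p=np.array(read_state()["eef_pos"]);movel([p[0],p[1],170],max_speed=200)
import pickle
for n in("side","top"):
    c=camera(n);W=cloud(c);pickle.dump(c,open(f"pics/{n}3.pkl","wb"))
    cv2.imwrite(f"pics/{n}3.png",cv2.resize(c["image"][140:250,270:400] if n=="side" else c["image"][110:210,180:320],None,fx=5,fy=5))
    m=(abs(W[...,0]-586)<35)&(abs(W[...,1]-48)<35)
    q=W[m&(W[...,2]>78)&(W[...,2]<95)];print(n,'pin',len(q),q.min(0).round(1),q.max(0).round(1),np.median(q,0).round(1))
    q=W[m&(W[...,2]>70)&(W[...,2]<95)];print(n,'pin70',len(q),q.min(0).round(1),q.max(0).round(1))
    q=W[m&(W[...,2]>61)&(W[...,2]<68)];print(n,'wash',len(q),q.min(0).round(1),q.max(0).round(1),np.median(q,0).round(1))
s=read_state();print(s["time"],s["ft_force"],s["eef_pos"])
```

```text
side pin 95 [572.4  33.9  78.3] [598.7  58.2  87.2] [584.6  44.8  82.6]
side pin70 125 [572.4  33.9  70.2] [598.7  58.2  87.2]
side wash 240 [558.7  18.2  61. ] [614.9  76.3  67.9] [580.4  38.1  63.7]
top pin 95 [573.2  35.8  78.2] [599.8  62.2  89.6] [586.9  47.8  82.1]
top pin70 111 [573.2  35.8  71.4] [600.7  62.2  89.6]
top wash 248 [558.9  21.2  61. ] [614.2  74.9  67.7] [583.3  48.   64. ]
18.2417 [-0.27353183 -0.03444384 -0.74093337] [566.06819551 243.27961429 169.29389013]
```

View pics/side3.png

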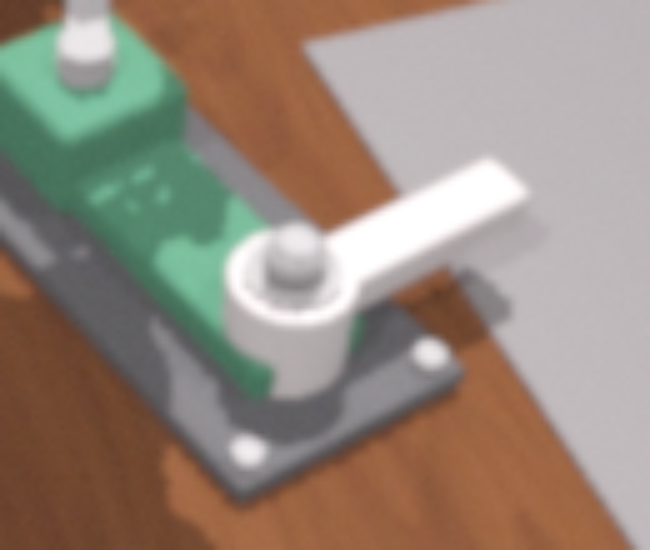

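View pics/top3.png

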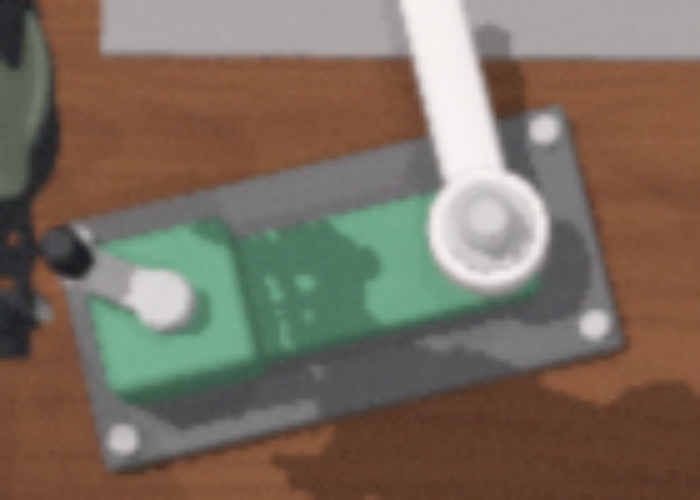

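The pin now stands well above the washer at (300,255) in the side crop, with its top at about 84 mm as expected. Now to hover over the pliers.

Run:
```python
from h import *
from workcell import *
import pickle
movep([479.3,-283,190],R(np.radians(-36.2)))
c=camera("wrist");W=cloud(c);pickle.dump(c,open("pics/w4.pkl","wb"));cv2.imwrite("pics/w4.png",c["image"])
s=read_state();print(s["time"],s["ft_force"],s["eef_pos"])
```

```text
20.225 [-0.4405832   0.7294707   0.79506568] [ 479.98858401 -281.99605051  189.84886242]
```

View pics/w4.png

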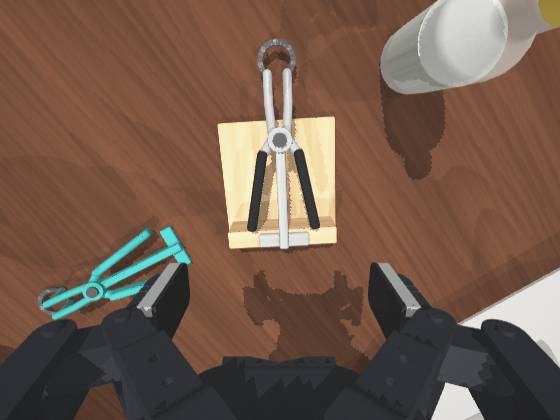

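The wrist picture shows the black-handled pliers: clip (276,56), pivot (280,139), spine end (284,238), handle tips (253,229) and (316,226). The turquoise look-alike is at (95,290) and the bottle is clear.

Run:
```python
from h import *
import pickle
c=pickle.load(open("pics/w4.pkl","rb"));W=cloud(c)
im=c["image"];cv2.imwrite("pics/w4c.png",cv2.resize(im[30:260,210:345],None,fx=2.6*1,fy=2.6,interpolation=cv2.INTER_CUBIC))
for n,(u,v) in dict(boss=(280,139),spine=(282,190),foot=(284,238),hl=(258,190),hr=(307,190)).items(): print(n,W[v,u].round(1))
b=ray_at_z(c,280,139,63);print('boss',b.round(1))
f=ray_at_z(c,284,238,60);print(f.round(1));l=ray_at_z(c,253,229,61);r=ray_at_z(c,316,226,61);print('tips',l.round(1),r.round(1),((l+r)/2).round(1))
cl=ray_at_z(c,276.5,56,16.5);print('clip',cl.round(1))
for q in(f,(l+r)/2): d=(b-q)[:2];print(np.degrees(np.arctan2(d[1],d[0])),np.linalg.norm(d))
# handle pixels dark & height
m=(im.max(2)<70)&(W[...,2]>50)&(W[...,2]<70);m[:140]=0;m[250:]=0;m[:,:210]=0;m[:,345:]=0
q=W[m];print(len(q),np.median(q,0).round(1))
k=(W[...,2]>52)&(W[...,2]<70);k[:120]=0;k[245:]=0;k[:,:225]=0;k[:,335:]=0
q=W[k];print(len(q),q.mean(0))
mm,vec=cv2.PCACompute(q[:,:2].astype(np.float32),None);print(mm,vec,np.degrees(np.arctan2(vec[0,1],vec[0,0])))
```

```text
boss [ 514.9 -237.9   62.7]
spine [ 489.2 -276.4   55.7]
foot [ 462.5 -316.4   54.4]
hl [ 471.9 -263.    58.6]
hr [ 507.9 -289.4   58.3]
boss [ 515.  -237.9   63. ]
[ 463.8 -314.5   60. ]
tips [ 445.9 -289.7   61. ] [ 495.2 -322.1   61. ] [ 470.6 -305.9   61. ]
clip [ 555.1 -177.7   16.5]
56.27932382421063 92.13166050907665
56.85808035387021 81.18934030475869
1475 [ 493.9 -273.6   59. ]
3338 [ 494.51889534 -267.60799161   57.58785829]
[[ 494.51898 -267.60785]] [[ 0.5528723  0.8332659]
 [ 0.8332659 -0.5528723]] 56.435707
```

View pics/w4c.png

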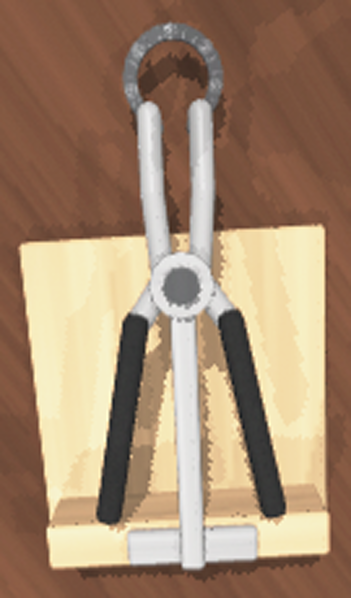

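Run:
```python
from h import *
from workcell import *
import pickle
Rt=R(np.radians(-33.6))
movel([483.6,-284.4,110],frame=Rt,max_speed=120)
c=camera("wrist");pickle.dump(c,open("pics/w5.pkl","wb"));cv2.imwrite("pics/w5.png",c["image"])
movel([483.6,-284.4,33.5],max_speed=90,guard=12)
c=camera("wrist");cv2.imwrite("pics/w6.png",c["image"])
s=read_state();print(s["time"],s["ft_force"],s["eef_pos"])
```

```text
22.1417 [ 0.21050626 -0.67365982 -0.34471471] [ 483.90673936 -284.58437207   34.04877303]
```

View pics/w6.png

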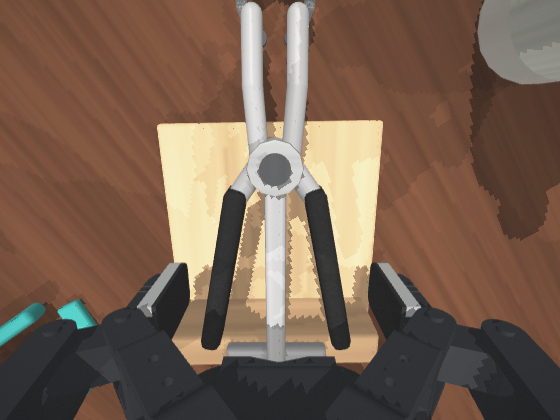

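The pliers sit centred between the pads: spine at column 276, pads at 175 and 385, spine vertical. Clamping, then looking.

Run:
```python
from h import *
from workcell import *
import pickle
c=camera("wrist");b=ray_at_z(c,275,168,63);print('boss',b.round(1))
s=read_state();p=np.array(s["eef_pos"]);Rt=np.array(s["tool_rot"]);print('boss in tool',(Rt.T@(b-p)).round(1))
clamp()
s=read_state();print(s["time"],s["ft_force"],s["eef_pos"],s["finger_gap"])
movel([p[0],p[1],48],max_speed=60)
s=read_state();print(s["time"],s["ft_force"],s["torque"],s["eef_pos"],s["finger_gap"])
movel([p[0],p[1],150],max_speed=150)
s=read_state();print(s["time"],s["ft_force"],s["torque"],s["eef_pos"],s["finger_gap"])
for n in("wrist","side"):
    c=camera(n);pickle.dump(c,open(f"pics/{n}7.pkl","wb"));cv2.imwrite(f"pics/{n}7.png",c["image"])
```

```text
boss [ 514.7 -237.5   63. ]
boss in tool [ -0.3 -56.2 -28.9]
22.7167 [-8.65306116 -1.43348902 17.66902493] [ 483.02216622 -285.42898155   34.38818449] 33.19178640726458
23.1083 [-0.12762475  0.26273901 -2.82579615] [-0.0101576   0.03628633  0.03927546] [ 484.25826156 -284.36291405   48.27596126] 32.70873861222857
23.9417 [ 0.44619776  0.40804017 -3.13299479] [-0.07916152  0.02717133  0.01929521] [ 483.61184628 -284.16933057  149.22092501] 33.05898242585919
```

View pics/wrist7.png

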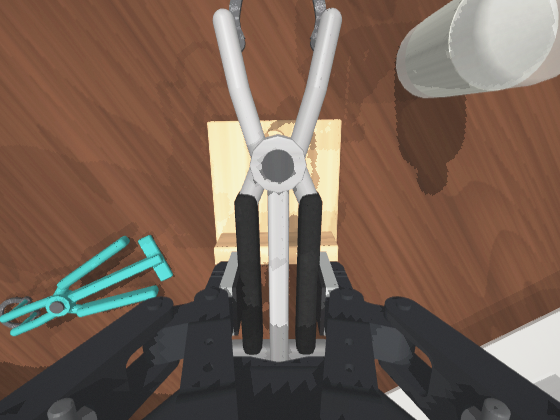

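View pics/side7.png

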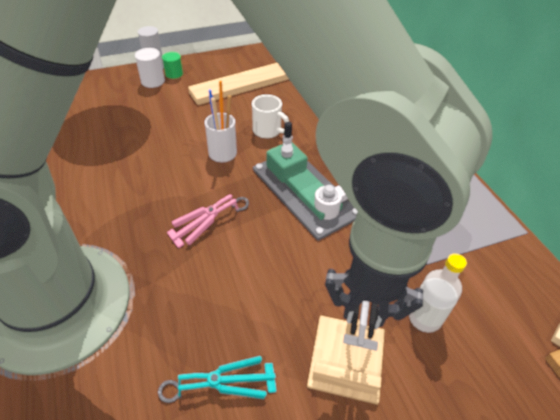

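Run:
```python
from h import *
from workcell import *
import pickle
c=pickle.load(open("pics/wrist7.pkl","rb"));W=cloud(c);im=c["image"]
s=read_state();p=np.array(s["eef_pos"]);Rt=np.array(s["tool_rot"])
T=(W-p)@Rt  # tool coords
print(np.round(Rt,4))
cv2.imwrite("pics/w7c.png",cv2.resize(im[0:200,190:370],None,fx=3,fy=3,interpolation=cv2.INTER_CUBIC))
def st(l,u0,u1,v0,v1,zr=(-60,20)):
    q=T[v0:v1,u0:u1].reshape(-1,3);q=q[(q[:,2]>zr[0])&(q[:,2]<zr[1])];print(l,len(q),np.median(q,0).round(1),q.min(0).round(1),q.max(0).round(1))
st('boss',268,288,155,175)
for v in(205,225,250,280,310,335):
    st(f'hl{v}',240,256,v-4,v+4);st(f'hr{v}',302,318,v-4,v+4); st(f'sp{v}',273,285,v-4,v+4)
st('jl',221,229,20,40);st('jr',326,334,20,40)
st('clip',230,240,0,16,(-20,60));st('clip',316,326,0,16,(-20,60))
z=-28.9+0  # boss top depth
for (u,v) in((278,165),): 
    b=ray_at_z(c,u,v,p[2]+28.6);print('boss tool',(Rt.T@(b-p)).round(1))
```

```text
[[ 8.329e-01 -5.534e-01 -1.500e-03]
 [-5.534e-01 -8.329e-01  5.000e-04]
 [-1.500e-03  4.000e-04 -1.000e+00]]
boss 400 [  0.6 -57.6 -27.5] [ -3.  -61.1 -29.4] [  4.2 -53.8 -25.7]
hl205 127 [-11.2 -41.2 -24.7] [-14.3 -42.9 -26.2] [ -8.5 -39.4 -21.9]
hr205 128 [ 13.2 -41.2 -24.7] [ 10.3 -42.9 -26.1] [ 16.3 -39.5 -23.1]
sp205 96 [  1.  -40.2 -21.1] [ -1.3 -42.2 -23.1] [  3.2 -38.6 -19.1]
hl225 126 [-11.6 -32.8 -24.7] [-14.7 -34.7 -26.2] [ -8.5 -30.9 -22.7]
hr225 128 [ 13.4 -33.  -24.8] [ 10.4 -35.  -26.7] [ 16.6 -30.9 -23.4]
sp225 96 [  0.9 -31.6 -20.9] [ -1.4 -33.7 -22.9] [  3.2 -29.8 -19.5]
hl250 128 [-11.8 -22.  -24.8] [-15.2 -24.  -26.3] [ -8.7 -19.8 -22.6]
hr250 127 [ 13.6 -21.9 -24.8] [ 10.6 -23.9 -26.2] [ 17.1 -19.8 -22.9]
sp250 96 [  0.9 -20.3 -21.1] [ -1.4 -22.2 -22.2] [  3.3 -17.7 -19.1]
hl280 128 [-12.3  -8.  -24.8] [-15.8 -10.1 -26.2] [ -9.   -5.6 -22.9]
hr280 128 [ 14.1  -8.  -24.7] [ 10.9 -10.1 -26.8] [ 17.5  -5.4 -23.3]
sp280 95 [  0.7  -5.8 -21. ] [ -1.5  -8.3 -22.2] [  3.3  -3.8 -19.2]
hl310 128 [-12.7   6.7 -24.8] [-15.8   3.2 -28.9] [ -9.4   9.3 -23.2]
hr310 128 [ 14.5   6.8 -24.8] [ 11.2   3.8 -28.6] [ 17.6   9.1 -23.3]
sp310 96 [  0.9   9.4 -21.2] [ -1.6   6.9 -22.5] [  3.4  11.9 -19.9]
hl335 112 [-12.7  20.  -24.8] [-16.1  17.4 -25.9] [ -9.7  24.2 -21.8]
hr335 111 [ 14.5  19.9 -24.8] [ 11.5  17.4 -26.6] [ 17.8  23.6 -22.3]
sp335 96 [  0.9  22.9 -21. ] [ -1.7  20.2 -22.2] [  3.5  25.7 -19.9]
jl 158 [ -18.1 -104.1  -18.3] [ -19.7 -107.4  -20.5] [ -16.8 -101.   -16.1]
jr 160 [  19.2 -104.2  -18.4] [  17.8 -107.5  -20.5] [  20.7 -100.7  -16.2]
clip 160 [ -18.8 -122.2   19.5] [ -21.1 -125.5  -17.1] [ -15.8 -109.1   21.6]
clip 157 [  19.7 -122.2   19.5] [  16.4 -125.7  -17.4] [  22.5 -109.1   21.5]
boss tool [  0.8 -57.5 -28.6]
```

View pics/w7c.png

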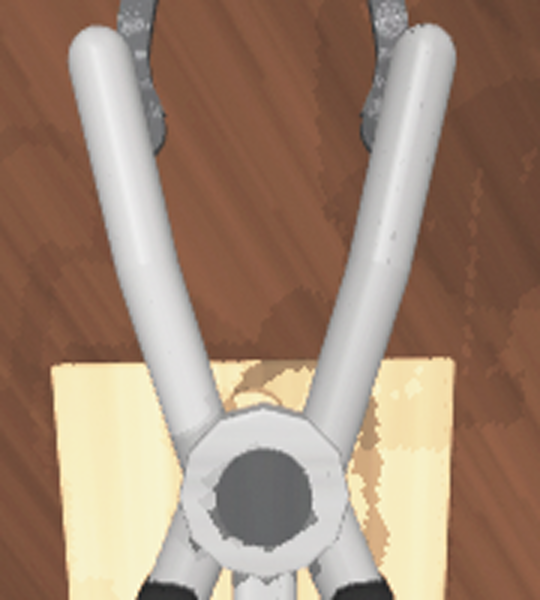

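The pliers are held level, with handle tops at a constant height over their length, and fully squeezed with parallel handles. Next: hover over the pin, coming in along the bar axis so that both the side and wrist cameras can see the fit.

```bash
cat >> h.py <<'E'
PIN=np.array([586.6,47.9]);PY=np.radians(14);PD=np.array([np.cos(PY),np.sin(PY)])
RT=R(PY-np.pi/2); EYE=118.; EZ=19.4   # clip eye in tool: y=-EYE, z=+EZ
def tcp_for(xy,zclip): return [*(np.asarray(xy)-EYE*PD),zclip+EZ]
E
python3 - <<'E'
from h import *
from workcell import *
import pickle
print(inverse_kinematics(tcp_for(PIN,140),RT),inverse_kinematics(tcp_for(PIN,67.5),RT))
movep(tcp_for(PIN,140),RT)
movel(tcp_for(PIN,110),max_speed=80)
wait(0.2)
for n in("wrist","side","top"):
    c=camera(n);pickle.dump(c,open(f"pics/{n}8.pkl","wb"));cv2.imwrite(f"pics/{n}8.png",c["image"])
s=read_state();print(s["time"],s["ft_force"],s["torque"],s["eef_pos"],s["finger_gap"],tcp_for(PIN,110));pickle.dump(s,open("pics/s8.pkl","wb"))
E
```

```text
[-0.8167197   0.55987573  0.90063249  2.0904969  -0.62935301  0.7853986
 -0.8489003 ] [-0.7035758   0.66560661  0.74831483  2.135579   -0.78302335  0.6380534
 -0.72486752]
26.1417 [-0.20545143 -0.9087257  -3.02901533] [0.00131965 0.05093543 0.04386223] [472.20288429  19.484066   129.59082741] 32.92120834016107 [np.float64(472.10510429943247), np.float64(19.353216319239205), 129.4]
```

View pics/wrist8.png

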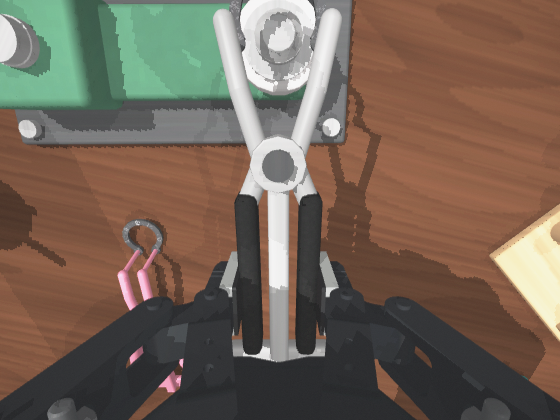

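View pics/side8.png

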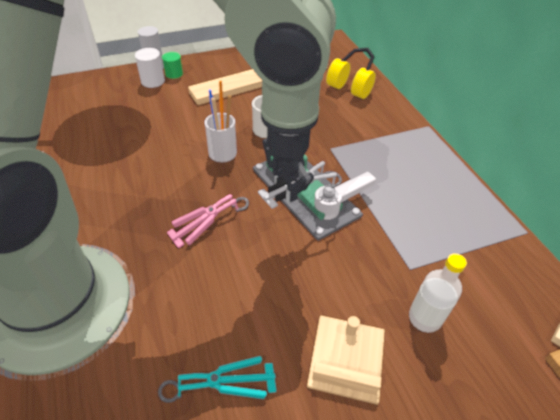

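View pics/top8.png

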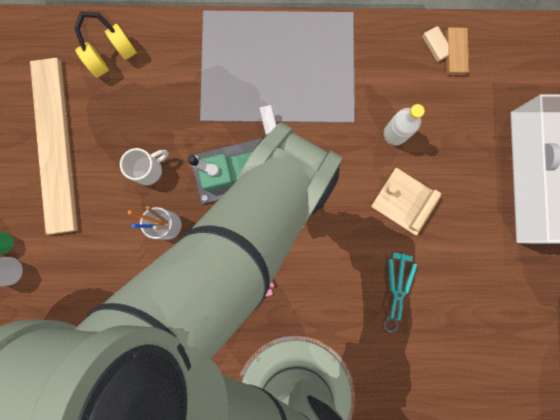

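Run:
```python
from h import *
import pickle
c=pickle.load(open("pics/wrist8.pkl","rb"));s=pickle.load(open("pics/side8.pkl","rb"));st=pickle.load(open("pics/s8.pkl","rb"))
cv2.imwrite("pics/w8c.png",cv2.resize(c["image"][0:110,200:360],None,fx=5,fy=5,interpolation=cv2.INTER_CUBIC))
cv2.imwrite("pics/s8c.png",cv2.resize(s["image"][150:240,260:390],None,fx=6,fy=6,interpolation=cv2.INTER_CUBIC))
p=np.array(st["eef_pos"]);Rt=np.array(st["tool_rot"]);T=(cloud(c)-p)@Rt
def ext(l,z0,z1,Tm=T,sub=(slice(0,110),slice(225,335))):
    q=Tm[sub].reshape(-1,3);q=q[(q[:,2]>z0)&(q[:,2]<z1)&(abs(q[:,0])<35)&(q[:,1]<-80)];print(l,len(q),q.min(0).round(1),q.max(0).round(1),np.median(q,0).round(1))
ext('clip',12,24);ext('pintop',40,52);ext('wash',62,67)
q=(cloud(s)-p)@Rt
for l,z0,z1 in(('clip',12,24),('pin',40,52),('wash',62,67)):
    a=q[(q[...,2]>z0)&(q[...,2]<z1)&(abs(q[...,0])<35)&(q[...,1]<-85)&(q[...,1]>-160)];print('side',l,len(a),a.min(0).round(1),a.max(0).round(1),np.median(a,0).round(1))
```

```text
clip 705 [ -22.  -126.5   15.7] [  22.2 -105.2   23.6] [ -15.8 -119.7   19.8]
pintop 1812 [ -13.  -131.6   44.9] [  13.8 -105.5   52. ] [   0.4 -118.3   47.9]
wash 1978 [ -20.5 -140.5   63.9] [ 21.3 -96.5  67. ] [   0.5 -114.5   66. ]
side clip 85 [ -25.1 -142.2   12.5] [  22.2 -105.6   22.6] [   6.1 -125.1   18. ]
side pin 86 [ -10.6 -131.1   42.7] [  13.5 -103.5   51.9] [   3.1 -114.7   47.3]
side wash 160 [ -27.2 -144.4   62.1] [ 29.4 -89.2  67. ] [   8.2 -109.4   64.9]
```

View pics/w8c.png

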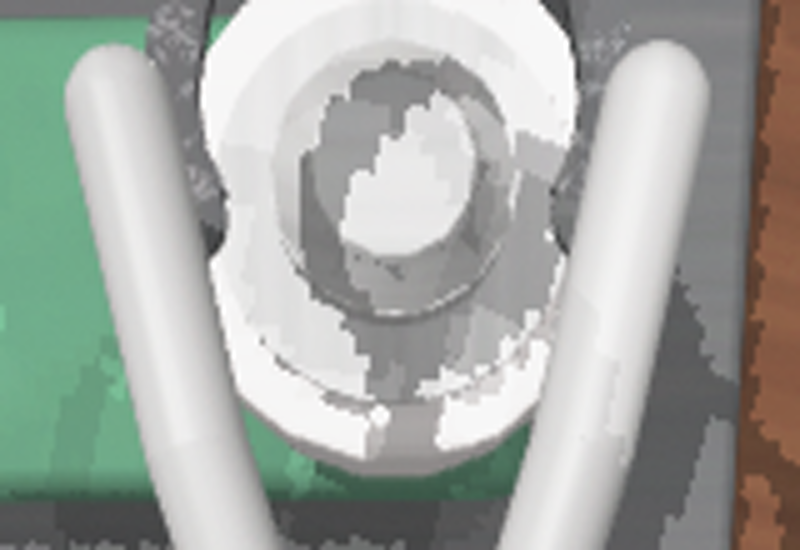

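View pics/s8c.png

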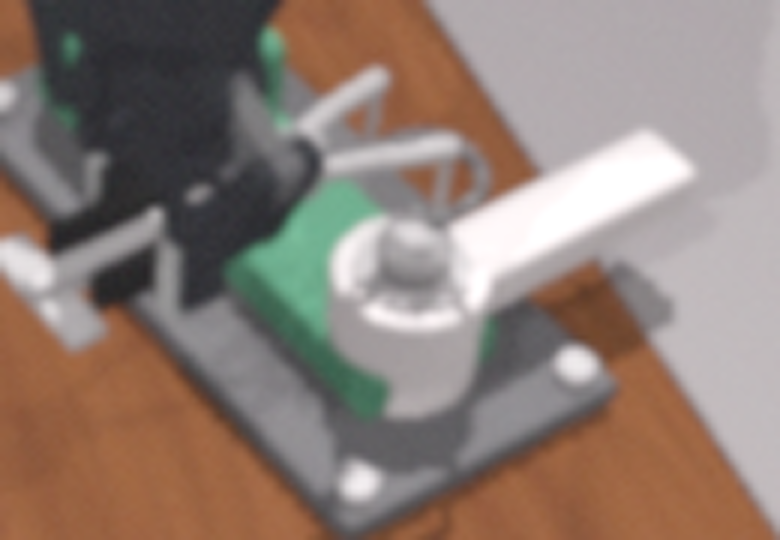

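Run:
```python
from h import *
import pickle
c=pickle.load(open("pics/wrist8.pkl","rb"));st=pickle.load(open("pics/s8.pkl","rb"))
p=np.array(st["eef_pos"]);Rt=np.array(st["tool_rot"]);T=(cloud(c)-p)@Rt
pts=[]
for v in range(0,48,3):
    row=T[v,225:335];m=(row[:,2]>14)&(row[:,2]<26)
    L=row[m&(row[:,0]<0)];Rr=row[m&(row[:,0]>0)]
    if len(L) and len(Rr):
        a=L[L[:,0].argmax()];b=Rr[Rr[:,0].argmin()];print(v,a.round(1),b.round(1));pts+= [a[:2],b[:2]]
pts=np.array(pts)
from scipy.optimize import least_squares
for w in(None,):
    r=least_squares(lambda q:np.hypot(pts[:,0]-q[0],pts[:,1]-q[1])-q[2],[0,-118,17],loss='soft_l1');print(r.x,r.fun.round(1))
r=least_squares(lambda q:np.hypot(pts[:,0]-q[0],pts[:,1]-q[1])-17,[0,-118],loss='soft_l1');print(r.x)
# pin top circle : image ellipse edges at z
q=T[0:110,225:335].reshape(-1,3);q=q[(q[:,2]>43)&(q[:,2]<47)&(np.hypot(q[:,0],q[:,1]+118)<20)]
print('pinflat',q.min(0).round(1),q.max(0).round(1))
i=c["image"]
```

```text
0 [ -16.1 -126.5   22.1] [  16.5 -126.1   21. ]
3 [ -16.4 -124.6   20. ] [  16.6 -125.1   21.7]
6 [ -16.7 -124.1   22.4] [  17.  -123.4   20.1]
9 [ -16.9 -122.    19.3] [  17.1 -122.6   21.5]
12 [ -17.2 -121.5   21.5] [  17.5 -121.1   20.5]
15 [ -17.5 -119.7   19.6] [  17.7 -120.3   21.8]
18 [ -17.7 -119.1   21.7] [  17.8 -119.1   22.1]
21 [ -17.6 -117.3   19.7] [  17.7 -117.6   21.1]
24 [ -17.3 -116.5   21.3] [  17.7 -116.3   20.7]
27 [ -17.2 -114.9   19.7] [  17.5 -114.4   18.2]
30 [ -16.7 -113.5   19. ] [  16.8 -113.6   19.8]
33 [ -16.3 -112.2   18.9] [  16.4 -112.5   20.3]
36 [ -15.5 -111.2   20.1] [  15.9 -111.    19.5]
39 [ -15.4 -109.7   19.1] [  15.9 -109.7   19.2]
42 [ -15.6 -108.8   20.4] [  15.7 -109.1   22.1]
45 [ -15.5 -108.1   23.6] [  15.6 -107.4   20.4]
[   0.12391471 -118.12970607   17.73535614] [ 0.5  0.5  0.   0.2  0.1 -0.1 -0.3 -0.1 -0.1 -0.1 -0.1 -0.   0.2 -0.
 -0.  -0.1 -0.2 -0.  -0.1  0.  -0.3 -0.5 -0.3 -0.5 -0.6 -0.4 -0.   0.1
  0.6  0.3  0.8  1.1]
[   0.12365789 -117.70310443]
pinflat [  -8.8 -127.8   44.9] [   9.7 -109.8   47. ]
```

In the wrist frame the clip's inner edge centres at (0.1, -118.3) and the pin top at (0.4, -118.8), so the two are aligned within about 0.5 mm. Lowering with a guard.

Run:
```python
from h import *
from workcell import *
import pickle
P2=PIN+0.3*RT[:2,0]
h=movel(tcp_for(P2,77),max_speed=50,guard=6)
s=read_state();print(h,s["time"],np.round(s["ft_force"],2),np.round(s["eef_pos"],2),s["finger_gap"],np.round(tcp_for(P2,77),2))
c=camera("wrist");cv2.imwrite("pics/w9.png",cv2.resize(c["image"][0:110,200:360],None,fx=5,fy=5,interpolation=cv2.INTER_CUBIC))
p=np.array(s["eef_pos"]);T=(cloud(c)-p)@np.array(s["tool_rot"])
for v in range(0,48,6):
    row=T[v,225:335];m=(row[:,2]>14)&(row[:,2]<26)
    L=row[m&(row[:,0]<-14.7)];Rr=row[m&(row[:,0]>14.7)]
    if len(L) and len(Rr): print(v,L[L[:,0].argmax()].round(1),Rr[Rr[:,0].argmin()].round(1))
c=camera("side");cv2.imwrite("pics/s9.png",cv2.resize(c["image"][150:240,260:390],None,fx=6,fy=6,interpolation=cv2.INTER_CUBIC))
```

```text
False 26.95 [-0.42  0.3  -2.27] [472.28  18.93  96.52] 33.055632584847295 [472.18  19.06  96.4 ]
0 [ -16.3 -126.3   21.9] [  16.2 -125.5   19.5]
6 [ -16.9 -124.1   22.7] [  16.8 -123.4   20.7]
12 [ -17.3 -121.2   21.1] [  17.3 -121.    20.4]
18 [ -17.9 -119.    21.8] [  17.6 -119.1   22.5]
24 [ -17.6 -116.6   22. ] [  17.6 -116.4   21.5]
30 [ -16.9 -113.5   19.6] [  16.6 -113.5   20.1]
36 [ -15.7 -111.2   20.5] [  15.8 -111.2   20.9]
42 [ -15.7 -108.5   19.8] [  15.5 -108.9   21.8]
```

View pics/w9.png

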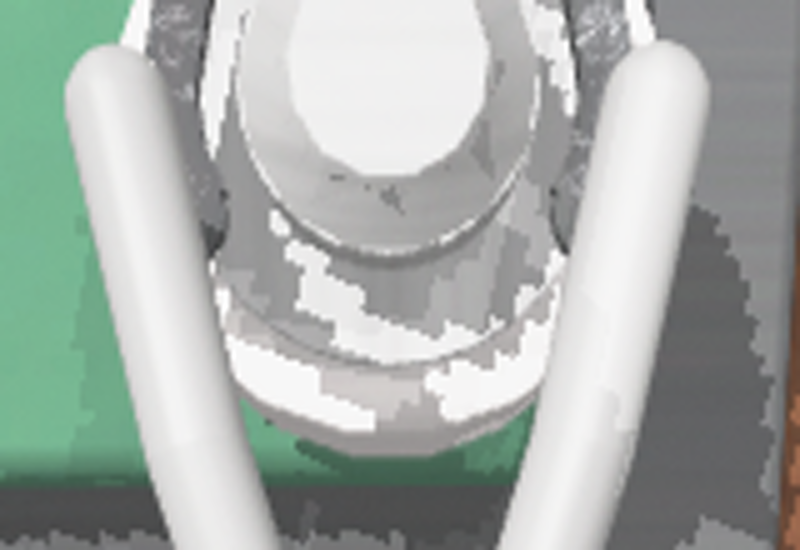

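View pics/s9.png

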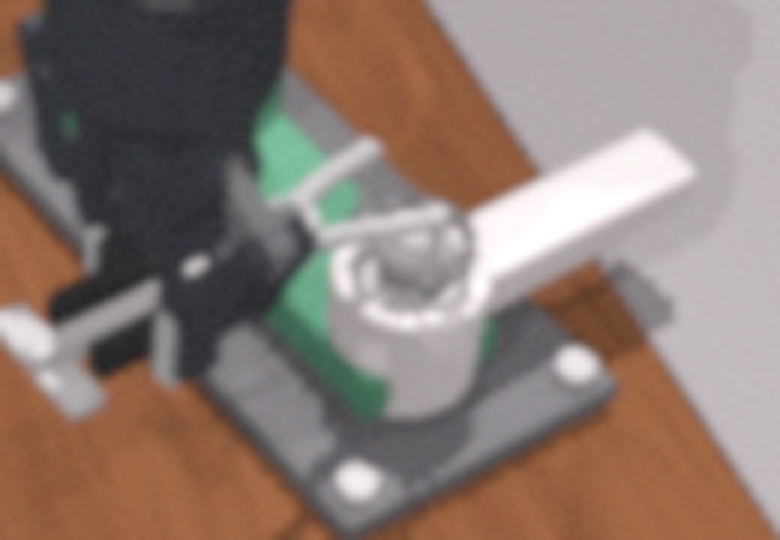

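The side crop shows the ring around the pin at (415,245). In the wrist crop the pin edges (237/540) are centred in the clip's inner edges (200/580), and there is no contact force. Now feeling for the washer gently, then lifting by the clearance.

Run:
```python
from h import *
from workcell import *
P2=PIN+0.3*RT[:2,0]
def rep(h):
    s=read_state();print(h,round(s["time"],2),np.round(s["ft_force"],2),np.round(s["torque"],2),np.round(s["eef_pos"],2),round(s["finger_gap"],2))
    return s
rep(movel(tcp_for(P2,69.5),max_speed=30,guard=5))
wait(0.3);rep(0)
for z in np.arange(69,62.9,-0.5):
    h=movel(tcp_for(P2,z),max_speed=10,guard=3);s=rep((z,h))
    if h or s["ft_force"][2]>1: break
```

```text
False 27.45 [ 0.89  0.22 -2.64] [-0.05  0.03 -0.04] [472.06  18.97  88.73] 33.03
0 27.75 [ 0.2  -0.08 -2.26] [-0.03  0.02  0.03] [472.22  19.08  88.96] 32.85
(np.float64(69.0), False) 28.0 [ 0.25 -0.16 -3.23] [-0.03  0.1  -0.04] [472.19  19.07  88.4 ] 33.02
(np.float64(68.5), False) 28.25 [-0.28  0.28 -2.34] [-0.04  0.06 -0.  ] [472.18  19.07  87.88] 32.93
(np.float64(68.0), False) 28.5 [ 0.33 -0.34 -1.93] [-0.    0.06  0.02] [472.16  19.04  87.36] 33.11
(np.float64(67.5), False) 28.75 [ 0.    0.17 -2.23] [-0.01  0.01  0.  ] [472.17  19.03  86.88] 32.74
(np.float64(67.0), False) 29.0 [ 0.13 -0.1  -2.4 ] [-0.01  0.09 -0.02] [472.17  19.06  86.38] 33.22
(np.float64(66.5), False) 29.25 [ 0.11 -0.05 -1.94] [-0.03  0.01  0.03] [472.2   19.04  85.91] 33.23
(np.float64(66.0), False) 29.5 [-1.37 -0.46 -0.13] [0.02 0.04 0.03] [472.15  19.05  85.42] 33.23
(np.float64(65.5), False) 29.75 [-2.21 -1.12  1.1 ] [0.03 0.18 0.05] [472.14  19.05  84.91] 33.15
```

Contact came at commanded clip height of about 66.2, against 66.5 expected. Lifting to the groove centre and checking.

Run:
```python
from h import *
from workcell import *
P2=PIN+0.3*RT[:2,0]
movel(tcp_for(P2,67.4),max_speed=20);wait(0.5)
for i in range(3):
    s=read_state();print(round(s["time"],2),np.round(s["ft_force"],2),np.round(s["torque"],2),np.round(s["eef_pos"],2),round(s["finger_gap"],2));wait(0.1)
c=camera("wrist");cv2.imwrite("pics/w10.png",c["image"])
p=np.array(s["eef_pos"]);T=(cloud(c)-p)@np.array(s["tool_rot"])
def st(l,u0,u1,v0,v1,zr=(-60,40)):
    q=T[v0:v1,u0:u1].reshape(-1,3);q=q[(q[:,2]>zr[0])&(q[:,2]<zr[1])];print(l,len(q),np.median(q,0).round(1))
for v in(205,250,310,335): st(f'hl{v}',240,256,v-4,v+4);st(f'hr{v}',302,318,v-4,v+4)
st('boss',268,288,155,175);st('jl',221,229,20,40);st('jr',326,334,20,40);st('cl',230,240,0,16,(10,30));st('cr',316,326,0,16,(10,30))
q=T[0:60,235:325].reshape(-1,3);q=q[(q[:,2]<7)&(q[:,2]>-5)&(abs(q[:,0])<16)&(q[:,1]<-95)];print('pin',q.min(0).round(1),q.max(0).round(1))
W=cloud(c);q=W[0:100,225:335].reshape(-1,3);q=q[(q[:,2]>62)&(q[:,2]<72)];print('z hist washer/clip',np.histogram(q[:,2],bins=np.arange(62,73)))
for n in("side",):
    c=camera(n);cv2.imwrite("pics/s10.png",cv2.resize(c["image"][150:240,260:390],None,fx=6,fy=6,interpolation=cv2.INTER_CUBIC))
```

```text
30.5 [ 0.84 -1.33 -1.74] [-0.04  0.05 -0.04] [472.19  19.04  86.79] 32.76
30.6 [ 0.3   1.35 -1.93] [-0.07  0.02  0.01] [472.18  19.06  86.79] 32.97
30.7 [ 0.12  0.71 -2.91] [0.02 0.01 0.04] [472.15  19.06  86.79] 33.05
hl205 128 [-11.8 -41.6 -24.4]
hr205 128 [ 12.6 -41.6 -24.5]
hl250 128 [-12.4 -22.3 -24.6]
hr250 127 [ 13.  -22.4 -24.6]
hl310 128 [-13.3   6.4 -24.6]
hr310 127 [ 13.8   6.2 -24.7]
hl335 111 [-13.1  19.8 -24.4]
hr335 112 [ 13.8  19.3 -24.6]
boss 398 [ -0.1 -57.8 -27.3]
jl 160 [ -18.6 -104.6  -18.1]
jr 159 [  18.6 -104.6  -18.3]
cl 151 [ -19.5 -122.9   19.8]
cr 143 [  19.6 -122.9   19.8]
pin [ -11.4 -121.6    2.1] [  11.8 -106.9    7. ]
z hist washer/clip (array([ 468, 1023,  410,  104,  277,  267,   65,   13,   23,   34]), array([62, 63, 64, 65, 66, 67, 68, 69, 70, 71, 72]))
```

View pics/w10.png

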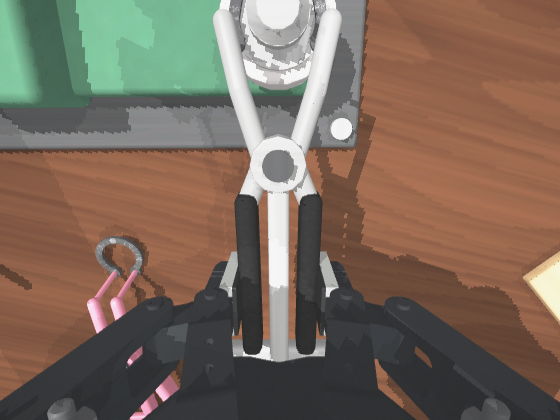

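View pics/s10.png

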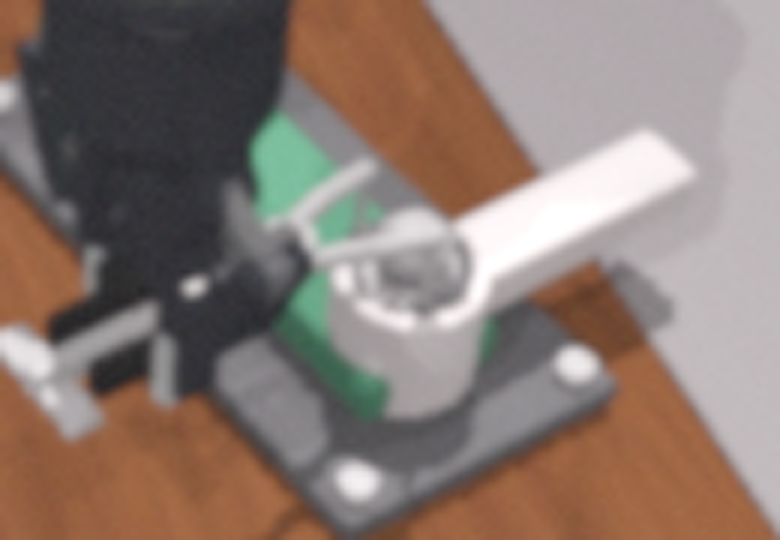

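The clip is level, its force equals the free weight alone, and its top sits about 3.5–4 mm above the washer (4 mm expected). Handing in.

Run:
```python
from workcell import *
print(finish_job())
s=read_state();print(s["time"],s["ft_force"],s["finger_gap"])
```

```text
the job is handed in; nothing more can be done
None
the job is handed in; nothing more can be done
```

The crank is wound to its stop, and the squeezed pliers hold the spread clip around the pin at the groove. I handed the job in at about 31 s of the 61 s; no verdict was reported.

- **Crank:** I turned it clockwise about 12.74 rad by the knob until I felt the stop. A camera check then put the pin top at about 84 mm, as expected.
- **Pliers:** I took the black-handled pair from the rest by the handles and squeezed until the handles were parallel. I did not use the pink or turquoise look-alikes.
- **Clip:** I lowered it over the pin without contact and touched the washer lightly at 66.2 mm (66.5 expected). I then raised it to about 67.4 mm and held it there.

**Last checks:**
- **Level:** the handle tops were level to about 0.3 mm along their length.
- **Contact:** the force on the tool was back to the pliers' weight alone, so the clip was not leaning on the jig.
- **Height:** the clip's top was about 3.5–4 mm above the washer (4 mm expected).
- **Centring:** the clip was on the pin within about 0.5 mm by the wrist camera, measured from above before lowering.

**Disagreements:**
- The cameras gave the clip's position along the pliers 116.7 to 120.2 mm ahead of the grasp. I used 118 mm, which fitted the wrist view of the ring and the pin.
- The wrist depth reads about 2 mm off, so I relied on the touch for height.

I saw no contact with the bottle, tin or mug during the job, though I did not take a final picture of them.

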